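# Pull the tripped fuse out of its spring clips

## Robot

A 6-joint arm with a two-finger parallel gripper is mounted at the origin on a cart in front of the work surface, level with it; the furniture and walls round the work are solid. World frame = base frame: x ahead of the robot, y to its left, z up, the work surface at z = 0. Lengths are in mm, angles in rad, forces in N, time in s.
With the tool pointing down it reaches from about 325 to 850 mm from the base axis. Payload 15.5 kg.
Tool frame: the origin (TCP) lies midway between the tips of the shut fingers; the grasp point (between the pads) lies 19 mm behind it; z points along the fingers, x is the direction in which the jaws open and shut, and the axes are right-handed (so a half turn about z gives the same grasp; the last joint's range is limited). The gripper opens to 91 mm and grips with 3 to 60 N. Pads are 32 mm wide; open, the fingers measure 118 mm over their backs; the gripper's body (76 mm by 178 mm) begins 60 mm behind the grasp point.
Start: joints at [-1.438, 0.494, 1.345, -0, 1.302, -0.096], TCP at [141.757, -608.713, 213.915] pointing down, gripper open.
Joint ranges: [-2.91, 2.91], [-0.82, 2.16], [0.22, 2.67], [-1.22, 4.37], [0.12, 2.79], [-3.08, 3.08]. Speed limits (rad/s): [1.89, 1.89, 2.57, 3.01, 3.01, 3.01].

## Interface

Orientations are given as a rotation vector (axis times angle).
In Python, from plant import telemetry, viewer, close_job gives the robot as it stands. The module is installed in compiled form; this text tells all that it offers.
- The arm moves only by the tool arm_command, never from a script. Its argument "targets" is one flat list of numbers, 7 for each row, row after row: the finger opening in m, from 0 to 0.0912, then the shift along the tool's x, y, z in m, then the turn, a rotation vector about the tool's x, y, z in degrees. A call has exactly 8 rows; each row shifts and turns the commanded pose from where the row before left it, along the tool's axes as they then stand; what a row does not reach is not made up. A row lasts 1/12 s, in which the tool goes at most 41.7 mm and 7.16 degrees, less where a joint would pass 70% of its speed; a pose out of reach is approached as far as the arm can. A call is refused whole if a number of a shift passes 0.0417 or a number of a turn 7.16, either way. A call with a gripper value outside its range is refused whole. The fingers move at their own pace and stop on an object; "squeeze" is the grip in N (left out, the last holds). Time passes only in rows, so rows that do not move let the fingers close, or fill a call up. It gives the time, the measured TCP pose, the force and the opening at its end, in the units of the state.
- telemetry.sense(): the state, without advancing time (a new reading comes with each control period).
- viewer.camera(name): name is "scene" or "side" or "wrist"; returns (picture, depth): 420x560x3 uint8, red, green, blue; 420x560 float32, mm along the optical axis (not along the pixel's ray), 0 where there is no reading.
- viewer.get_calibration(name): a dict with "K" (3x3 intrinsics, pixels), "k1" (the pictures are not rectified: a ray, as slopes to the right and down, at radius r is drawn at 1 + k1 r^2 times it, then the intrinsics apply), "extrinsics" (4x4, takes a point from camera to world coordinates). Camera axes: x right, y down, z forward; pixel columns grow to the right and rows downward; lengths in mm; the calibration is good to about 2 mm. A picture is of the moment at which its call begins: read the wrist's pose just before it. get_calibration takes no time and is no camera call; for the wrist camera it gives the pose at the moment of the call.
- close_job(): hands the job in, once; it reports no verdict.
The state is a dict: "t": time; "q": joint angles; "qd": joint speeds; "tau": joint torques, N m; "eef_pos": TCP position; "ee_rot": TCP orientation; "contact_force": force on the tool from outside, world axes, zero at the start; "ft_torque": the same for the moment, N m; "width": finger opening in mm.
Only numpy, scipy, OpenCV 4.12 (cv2) and the standard library are available. Lean on these libraries where they do the work, as an engineer would, in place of code of your own. Each camera call takes 0.05 s, during which the arm holds its last target. There are 200 camera calls.

## Task

One fuse in the three-way fuse block has blown: its striker pin sticks out of the end facing the isolator lever. Throw the isolator lever over, all the way towards the fuses, then pull that fuse straight out of its spring clips and lay it flat on the floor of the open metal tray without dropping it. Leave the other two fuses in their clips.

Things in the scene. Friction and masses are not known exactly. Their poses are not given: they have to be found in the camera images.
- fuse_block: Fixed grey fuse block: base plate 235 (x) x 205 (y) x 14 mm. Origin: centre of its underside, on the bench. Its x runs along the fuses, from the isolator lever towards them (roughly away from the robot); z up. Three fuses lie along its x at y = -68, 0 and +68 mm; two ribs 10 mm high and 4 mm wide stand on the plate half-way between them.
- clip_row (a point): Centre of the middle fuse place, fixed to the block, 60 mm above the bench and 46 mm above the plate. Each place has two sprung steel C-clips, open at the top, 14 mm long, centred 40 mm either side of the fuse's centre; they reach 17 mm above its axis and 14 mm (spread: 18) sideways. Between them 66 mm of fuse is free.
- blown_fuse_center (a point): Centre of the blown fuse: white ceramic cylinder, diameter 22, length 100 mm, with 24 mm steel end caps, about 90 g; a brass striker pin 8 mm thick sticks 14 mm out of its -x end. Its x is its axis; it may roll about it. It is in any of the three places. End stops bar sliding: it comes out upwards only; the clips resist with 8 to 15 N and snap open within 10 mm of lift.
- good_fuse_1_center (a point): Centre of a sound fuse: the same cylinder with no pin. It stays in its clips.
- good_fuse_2_center (a point): Centre of the other sound fuse: the same cylinder with no pin. It stays in its clips.
- isolator (a joint): Isolator lever angle, rad: 0 to 0.15 at the start (leaning up to 0.5 rad from upright, away from the fuses), 0.5 upright, 1.0 fully over (leaning 0.5 rad towards the fuses) at its stop. It stays where it is left; a push of about 1 N at the ball moves it.
- isolator_pivot (a point): Middle of the lever's axis, 36 mm above the bench; the axis is level, along the block's y. The lever swings in the block's x-z plane. It stands on a housing 70 (x) x 50 (y) mm, top 39 mm above the bench. A thin hex key lies on the plate to its left.
- isolator_tip (a point): Centre of the black ball, diameter 26 mm, at the end of the lever, 70 mm from the lever's axis. The steel rod below it is 10 mm thick.
- scrap_tray: Fixed open metal tray, outside 170 (x) x 120 (y) x 28 mm high, walls and floor 3 mm thick. Origin: centre of its underside. It stands in front of the big machine, a solid tall wall for the arm: its front is at about x = 0.57 m, its right end at y = -0.05 m (world).

How it is judged:
By the outcome, as a careful person would: the job done as asked, in the order asked, and still so for the second after the job is handed in, with the robot touching nothing.
It also fails if it takes over 51 s, if anything falls off the work surface, if the arm or the gripper's body presses on something with over 40 N, if the wrist force passes 120 N, or if a joint passes its speed limit or range.

## Working session

There is one attempt and no reset: what is moved stays moved. The work goes in short steps, Python scripts to look and compute and a tool call to move; the robot and the scene stay as the last step left them, time stands still between calls to the robot, and variables do not carry over. Pictures are saved under pics/ and viewed, about 8 in all and at most 12, crops included, and the job is handed in when it is done.

Besides the shell and the picture viewer there is one more tool, called after "Request:" in YAML: its name, and indented under it one key for each argument. arm_command: Moves the arm, as the interface text tells. Its arguments: {"type":"object","properties":{"targets":{"type":"array"},"squeeze":{"type":"number"}},"required":["targets"]}

```bash
mkdir -p pics; cat > h.py <<'E'
import numpy as np, cv2
from plant import telemetry, viewer, close_job
from scipy.spatial.transform import Rotation as R
def cap(n):
    c=viewer.get_calibration(n); im,d=viewer.camera(n); return im,d,c
def world(d,c):
    h,w=d.shape; K=np.array(c["K"]); k1=c["k1"]
    u,v=np.meshgrid(np.arange(w),np.arange(h))
    # undistort
    xd=(u-K[0,2])/K[0,0]; yd=(v-K[1,2])/K[1,1]; x,y=xd.copy(),yd.copy()
    for _ in range(8):
        s=1+k1*(x*x+y*y); x,y=xd/s,yd/s
    P=np.stack([x*d,y*d,d,np.ones_like(d)],-1)
    return (P@np.array(c["extrinsics"]).T)[...,:3]
def save(n,im): cv2.imwrite("pics/"+n+".png",im[...,::-1])
E
python3 - <<'E'
from h import *
s=telemetry.sense(); print(s["t"],s["eef_pos"],s["ee_rot"],s["width"])
for n in ("scene","side"):
    im,d,c=cap(n); save(n,im); np.savez(n,im=im,d=d,W=world(d,c)); print(n,np.round(np.array(c["extrinsics"])[:3,3]))
a=np.load("scene.npz");b=np.load("side.npz")
E
```

```text
0.0 [ 141.68815014 -608.35760688  213.35768911] [-2.45988065e+00  1.95289491e+00  1.32502819e-03] 91.26205008174192
scene [ -69.  306. 1007.]
side [ 252. -700.  595.]
```

View pics/scene.png

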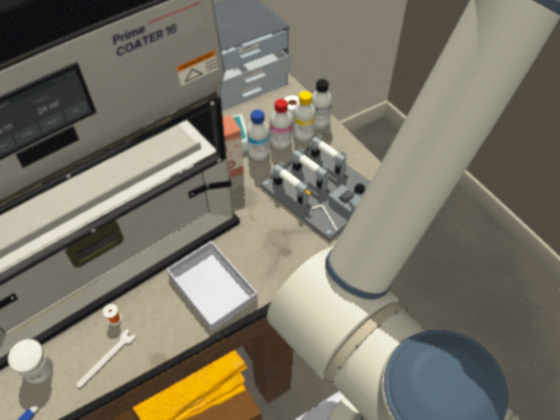

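View pics/side.png

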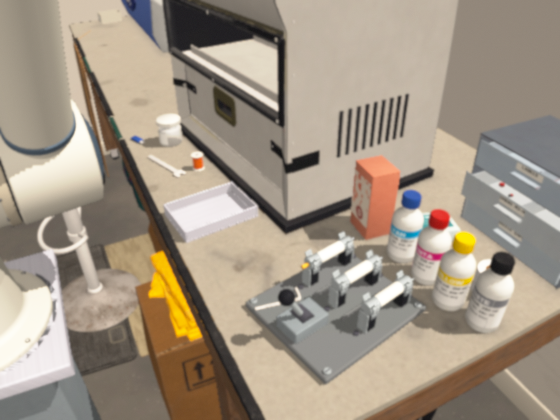

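The scene and side views both show a brass dot on the fuse nearest the machine: (308,194) in scene, (305,266) in side. The ball is at (288,297) and the tray at (210,210) in the side view. Next I'll measure these.

```bash
python3 - <<'E'
from h import *
a=np.load("side.npz");W=a["W"];im=a["im"]
for n,(u,v) in dict(ball=(288,297),pin=(305,266),f1=(330,255),f2=(357,275),f3=(388,300),tray=(210,212),bench=(230,260)).items(): print(n,W[v,u].round(),im[v,u])
b=np.load("scene.npz");V=b["W"]
for n,(u,v) in dict(ball=(360,189),pin=(308,194),f1=(290,182),f2=(312,170),f3=(329,154),tray=(212,287)).items(): print(n,V[v,u].round(),b["im"][v,u])
# fuses: white points, z 60..76 ; plate z 10..18
for W,im,s in((W,im,"side"),(V,b["im"],"scene")):
    reg=(W[...,0]>400)&(W[...,0]<800)&(W[...,1]<-150)&(W[...,1]>-520)
    pl=reg&(abs(W[...,2]-14)<4)
    r=cv2.minAreaRect(W[pl][:,:2].astype(np.float32)); print(s,"plate",r,W[pl][:,2].mean())
    wh=reg&(W[...,2]>55)&(W[...,2]<80)&(im.min(-1)>170)
    n,l,st,ce=cv2.connectedComponentsWithStats(wh.astype(np.uint8))
    for i in range(1,n):
        if st[i,4]>25:
            p=W[l==i]; q=p[:,:2]-p[:,:2].mean(0); e=np.linalg.svd(q,full_matrices=False)[2][0]
            t=q@e; print(s,st[i,4],ce[i].round(),p.mean(0).round(1),p[:,2].max().round(1),np.degrees(np.arctan2(e[1],e[0])).round(1),t.min().round(),t.max().round())
    tr=(W[...,0]>250)&(W[...,0]<565)&(W[...,1]>-250)&(W[...,1]<250)&(W[...,2]>22)&(W[...,2]<31)
    n,l,st,ce=cv2.connectedComponentsWithStats(tr.astype(np.uint8)); i=1+st[1:,4].argmax()
    print(s,"tray",cv2.minAreaRect(W[l==i][:,:2].astype(np.float32)))
    bl=reg&(im.max(-1)<60)&(W[...,2]>75)&(W[...,2]<130)&(W[...,0]<620)
    p=W[bl]; print(s,"ball",len(p),p.mean(0) if len(p) else 0, p[:,2].max() if len(p) else 0)
E
```

```text
ball [ 474. -271.  106.] [49 47 51]
pin [ 553. -181.   63.] [251 217  75]
f1 [ 605. -177.   64.] [254 253 249]
f2 [ 618. -242.   65.] [255 254 252]
f3 [ 630. -311.   63.] [250 246 236]
tray [485. 127.   4.] [243 237 238]
bench [468. -38.  -1.] [186 170 148]
ball [ 469. -259.  105.] [31 30 32]
pin [ 551. -176.   57.] [152 123  67]
f1 [ 602. -159.   61.] [186 183 166]
f2 [ 608. -227.   57.] [160 158 144]
f3 [ 626. -291.   61.] [170 168 151]
tray [482. 121.   5.] [232 231 230]
side plate ((620.8403930664062, -279.8589782714844), (259.6668395996094, 351.9767761230469), 89.99018096923828) 14.107395764645796
side 565 [329. 251.] [ 607.5 -170.1   67.6] 77.9 -170.9 -53.0 46.0
side 627 [357. 270.] [ 623.2 -235.3   68.2] 79.2 -168.0 -53.0 48.0
side 706 [388. 292.] [ 636.9 -301.3   68.7] 78.6 -168.0 -52.0 48.0
side tray ((483.10430908203125, 120.15122985839844), (169.72161865234375, 125.68661499023438), 5.64247989654541)
side ball 173 [ 471.70116305 -268.91352923  105.18503267] 111.58355149618905
scene plate ((610.2569580078125, -253.3234100341797), (248.14576721191406, 347.2978210449219), 83.37808990478516) 13.6758251198258
scene 162 [328. 148.] [ 638.3 -296.2   68.6] 78.1 -168.4 -46.0 44.0
scene 167 [309. 162.] [ 624.3 -229.8   68.4] 74.6 -168.3 -48.0 45.0
scene 180 [290. 177.] [ 610.3 -163.4   68.5] 77.3 -168.5 -46.0 47.0
scene tray ((483.73876953125, 120.36848449707031), (171.03201293945312, 121.14616394042969), 6.249692440032959)
scene ball 68 [ 471.49015173 -258.12490655  103.98367292] 111.44084803198905
```

```bash
cat >> h.py <<'E'
YB=np.radians(11.7); ex=np.array([np.cos(YB),np.sin(YB),0]); ey=np.array([-ex[1],ex[0],0])
F2=np.array([624,-233,60.]); F1=F2+68*ey
def st():
    s=telemetry.sense(); p=np.array(s["eef_pos"]); M=R.from_rotvec(s["ee_rot"]).as_matrix()
    print("t",round(s["t"],2),"p",p.round(1),"w",round(s["width"],1),"F",np.round(s["contact_force"],1),"q",np.round(s["q"],2))
    print("block xyz",(((p-F2)@np.c_[ex,ey]).round(1)),"jaw yaw",np.degrees(np.arctan2(M[1,0],M[0,0])).round(2),"z",M[:,2].round(3)); return s,p,M
def delta(p,M,tgt,jawyaw=None):
    print("tool shift mm",((np.array(tgt)-p)@M).round(1))
    if jawyaw is not None:
        c=np.radians(jawyaw); x=np.array([np.cos(c),np.sin(c),0]); T=np.c_[x,np.cross([0,0,-1],x),[0,0,-1]]
        print("tool turn deg",np.degrees(R.from_matrix(M.T@T).as_rotvec()).round(2))
E
python3 - <<'E'
from h import *
s,p,M=st(); print(M.round(2),F1)
delta(p,M,F2-205*ex+[0,0,100],101.7); delta(p,M,F2-205*ex+[0,0,100],-78.3)
a=np.load("side.npz")["W"].reshape(-1,3);b=np.load("scene.npz")["W"].reshape(-1,3)
W=np.r_[a,b]; r=(W-F1); u=r@ex; v=r@ey
for z0,z1 in((85,110),(110,150),(150,200),(200,300),(300,450)):
    k=(W[:,2]>z0)&(W[:,2]<z1)&(abs(u)<160)&(abs(v)<180)&(W[:,0]>520)
    H,_,_=np.histogram2d(u[k],v[k],bins=[np.arange(-160,161,40),np.arange(-180,181,40)]); print(z0,z1);print(H.astype(int))
E
```

```text
t 0.1 p [ 141.7 -608.4  213.4] w 91.1 F [-1.1 -0.   0.4] q [-1.44  0.49  1.35  0.    1.3  -0.1 ]
block xyz [-548.4 -269.8] jaw yaw -76.89 z [-0.     0.001 -1.   ]
[[ 0.23 -0.97 -0.  ]
 [-0.97 -0.23  0.  ]
 [-0.   -0.   -1.  ]] [ 610.21046392 -166.41284888   60.        ]
tool shift mm [-261.2 -349.9   53.7]
tool turn deg [-1.0000e-01 -1.0000e-02 -1.7859e+02]
tool shift mm [-261.2 -349.9   53.7]
tool turn deg [-0.01  0.06  1.41]
85 110
[[  0   0   0   0   0   0   0   0   0]
 [  0   0   0   0   0   0   0   0   0]
 [  0   0   0   0   0   0   0   0   0]
 [  0   0   0   0   0   0   0   0   0]
 [  0   0   0   0   0   0   0   0 142]
 [  0   0   0   0   0   0   0   0 186]
 [370  30   0   0   0   0   0   0 168]
 [ 97 526 293 485  40 282 157   1 153]]
110 150
[[  0   0   0   0   0   0   0   0   0]
 [  0   0   0   0   0   0   0   0   0]
 [  0   0   0   0   0   0   0   0   0]
 [  0   0   0   0   0   0   0   0   0]
 [  0   0   0   0   0   0   0   0 238]
 [  0   0   0   0   0   0   0   0 298]
 [234   0   0   0   0   0   0   0 265]
 [155 517  77 438   0 554 268   2 269]]
150 200
[[  0   0   0   0   
[... 378 characters left out ...]
 0    0    0    0]
 [   0    0    0    0    0    0    0    0    0]
 [   0    0    0    0    0    0    0    0    0]
 [   0    0    0    0    0    0    0    0  919]
 [   0    0    0    0    0    0    0    0 1095]
 [   0    0    0    0    0    0    0    0 1219]
 [   0    0    0    0    0    0    0    4 1070]]
300 450
[[   0    0    0    0    0    0    0    0    0]
 [   0    0    0    0    0    0    0    0    0]
 [   0    0    0    0    0    0    0    0    0]
 [   0    0    0    0    0    0    0    0    0]
 [   0    0    0    0    0    0    0    0 1918]
 [   0    0    0    0    0    0    0    0 1778]
 [   0    0    0    0    0    0    0    0 1622]
 [   0    0    0    0    0    0    0    0 1456]]
```

Request:
arm_command:
  targets: [0,-0.0237,-0.0318,0.005,0,0,1.41,0,-0.0237,-0.0318,0.005,0,0,0,0,-0.0237,-0.0318,0.005,0,0,0,0,-0.0237,-0.0318,0.005,0,0,0,0,-0.0237,-0.0318,0.005,0,0,0,0,-0.0237,-0.0318,0.005,0,0,0,0,-0.0237,-0.0318,0.005,0,0,0,0,-0.0237,-0.0318,0.005,0,0,0]
  squeeze: 50

```text
t: 0.77
eef_pos: [352.5, -369.1, 173.6]
ee_rot: [-2.436, 1.984, 0.0]
contact_force: [1.1, -1.1, -0.7]
width: 41.0
```

Request:
arm_command:
  targets: [0,-0.0237,-0.0318,0.005,0,0,0,0,-0.0237,-0.0318,0.005,0,0,0,0,-0.0237,-0.0318,0.005,0,0,0,0,0,0,0,0,0,0,0,0,0,0,0,0,0,0,0,0,0,0,0,0,0,0,0,0,0,0,0,0,0,0,0,0,0,0]

```text
t: 1.43
eef_pos: [430.1, -282.8, 159.0]
ee_rot: [2.435, -1.986, 0.0]
contact_force: [0.4, -0.4, 0.1]
width: 0.5
```

```bash
python3 - <<'E'
from h import *
s,p,M=st(); delta(p,M,F2-205*ex+[0,0,22],-78.3)
im,d,c=cap("wrist"); save("w1",im); np.savez("w1",im=im,d=d,W=world(d,c))
im,d,c=cap("side"); save("s1",im[180:380,200:500].repeat(2,0).repeat(2,1))
E
```

```text
t 1.43 p [ 430.1 -282.8  159. ] w 0.5 F [ 0.4 -0.4  0.1] q [-0.7   0.41  1.68 -0.    1.05  0.67]
block xyz [-200.    -9.5] jaw yaw -78.4 z [ 0. -0. -1.]
tool shift mm [-9.5  5.  77. ]
tool turn deg [-0.   -0.01 -0.1 ]
```

View pics/w1.png

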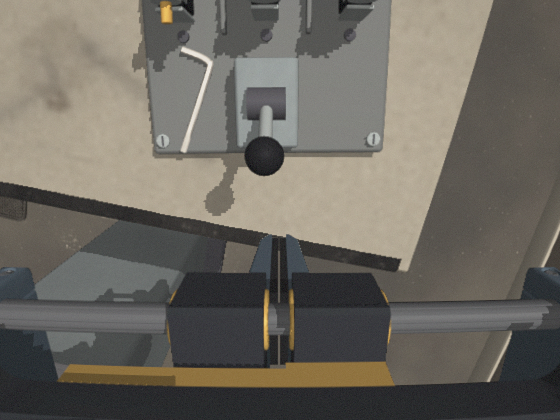

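Wrist view: ball at (264,155), lever hinge at (266,103), brass pin at (166,12) on the left fuse. Next I'll refine the ball and pivot positions.

```bash
python3 - <<'E'
from h import *
from scipy.optimize import least_squares
a=np.load("w1.npz");W=a["W"];im=a["im"]
k=np.zeros(W.shape[:2],bool);k[137:173,246:283]=1
k&=(im.max(-1)<70)&(W[...,2]>85)
P=W[k]; f=least_squares(lambda c:np.linalg.norm(P-c,axis=1)-13,[474,-264,98]);c=f.x
print(len(P),c.round(1),"block",((c-F2)@np.c_[ex,ey]).round(1),abs(f.fun).mean())
for u,v in((266,95),(266,103),(166,12),(240,75),(294,75)): print((u,v),W[v,u].round(1),((W[v,u]-F2)@np.c_[ex,ey]).round(1))
E
```

```text
1148 [ 475.8 -263.5   99.3] block [-151.3    0.2] 2.29161334015941
(266, 95) [ 513.7 -255.7   47.5] [-1.126e+02  1.000e-01]
(266, 103) [ 507.9 -256.9   48.4] [-1.185e+02  1.000e-01]
(166, 12) [ 554.8 -178.2   63. ] [-56.7  67.7]
(240, 75) [ 524.5 -232.8   38.1] [-97.3  20.4]
(294, 75) [ 532.8 -273.7   38.6] [-97.6 -21.3]
```

Request:
arm_command:
  targets: [0,-0.0024,0,0.02,0,0,0,0,-0.0024,0,0.02,0,0,0,0,-0.0024,0,0.02,0,0,0,0,-0.0024,0,0.017,0,0,0,0,0,-0.006,0,0,0,0,0,0,-0.006,0,0,0,0,0,0,-0.006,0,0,0,0,0,0,-0.006,0,0,0,0]

```text
t: 2.2
eef_pos: [453.5, -268.2, 83.1]
ee_rot: [2.436, -1.984, 0.003]
contact_force: [-1.1, -1.2, 2.1]
width: 0.7
```

Request:
arm_command:
  targets: [0,0,-0.006,0,0,0,0,0,0,-0.006,0,0,0,0,0,0,-0.006,0,0,0,0,0,0,-0.006,0,0,0,0,0,0,-0.006,0,0,0,0,0,0,-0.006,0,0,0,0,0,0,-0.006,0,0,0,0,0,0,-0.006,0,0,0,0]

```text
t: 2.87
eef_pos: [499.8, -257.7, 81.8]
ee_rot: [2.436, -1.983, -0.0]
contact_force: [-1.0, -0.1, -0.6]
width: 0.5
```

```bash
python3 - <<'E'
from h import *
st()
E
```

```text
t 2.87 p [ 499.8 -257.7   81.8] w 0.5 F [-1.  -0.1 -0.6] q [-0.58  0.57  1.64 -0.    0.93  0.78]
block xyz [-126.6    1. ] jaw yaw -78.3 z [-0.  0. -1.]
```

Request:
arm_command:
  targets: [0,0,-0.002,0,0,0,0,0,0,-0.002,0,0,0,0,0,0,-0.002,0,0,0,0,0,0,-0.002,0,0,0,0,0,0,-0.001,0,0,0,0,0,0,-0.001,0,0,0,0,0,0,-0.001,0,0,0,0,0,0,0,0,0,0,0]

```text
t: 3.53
eef_pos: [510.1, -255.7, 81.9]
ee_rot: [-2.436, 1.983, -0.0]
contact_force: [-0.9, -0.4, -0.3]
width: 0.2
```

Request:
arm_command:
  targets: [0,0,-0.001,0,0,0,0,0,0,-0.001,0,0,0,0,0,0,0,0,0,0,0,0,0,0,0,0,0,0,0,0,0,0,0,0,0,0,0,0,0,0,0,0,0,0,0,0,0,0,0,0,0,0,0,0,0,0]

```text
t: 4.2
eef_pos: [511.6, -255.2, 81.9]
ee_rot: [2.436, -1.983, -0.001]
contact_force: [-4.4, -1.3, 0.6]
width: 0.5
```

```bash
python3 - <<'E'
from h import *
st(); im,d,c=cap("side"); save("s2",im[180:380,200:500].repeat(2,0).repeat(2,1))
E
```

```text
t 4.2 p [ 511.6 -255.2   81.9] w 0.5 F [-4.4 -1.3  0.6] q [-0.57  0.58  1.62 -0.    0.94  0.8 ]
block xyz [-114.6    1. ] jaw yaw -78.3 z [-0.001  0.    -1.   ]
```

View pics/s2.png

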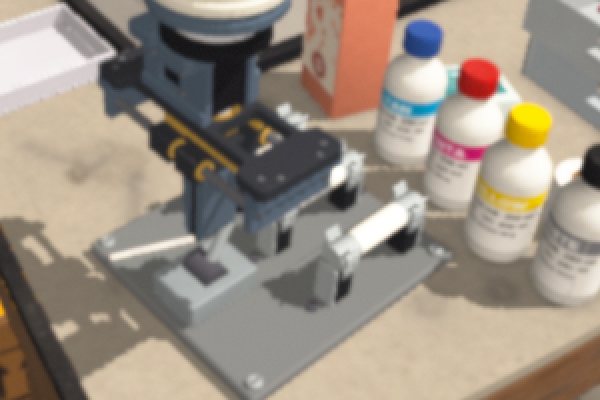

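Side view: the fingers are against the lever at about (205,220) in the crop and the force has just risen. I'll press 2 mm more to confirm the stop.

Request:
arm_command:
  targets: [0,0,-0.001,0,0,0,0,0,0,-0.001,0,0,0,0,0,0,0,0,0,0,0,0,0,0,0,0,0,0,0,0,0,0,0,0,0,0,0,0,0,0,0,0,0,0,0,0,0,0,0,0,0,0,0,0,0,0]

```text
t: 4.92
eef_pos: [512.0, -255.0, 81.7]
ee_rot: [2.435, -1.982, -0.004]
contact_force: [-14.3, -7.1, 4.2]
width: -0.1
```

```bash
python3 - <<'E'
from h import *
s,p,M=st(); E=np.array(viewer.get_calibration("wrist")["extrinsics"]); print("cam in tool",((E[:3,3]-p)@M).round())
E
```

```text
t 4.92 p [ 512.  -255.    81.7] w -0.1 F [-14.3  -7.1   4.2] q [-0.57  0.58  1.62 -0.    0.95  0.8 ]
block xyz [-114.1    1.2] jaw yaw -78.3 z [-0.003  0.    -1.   ]
cam in tool [  -0.  -82. -170.]
```

The stop is firm: 14 N for 0.5 mm. I'll back off, rise and look.

Request:
arm_command:
  targets: [0,0,0.012,0,0,0,0,0,0,0.012,0,0,0,0,0,0,0,-0.03,0,0,0,0,0,0,-0.03,0,0,0,0,0,0,-0.03,0,0,0,0.06,-0.033,-0.01,0,0,0,0,0.06,-0.034,-0.01,0,0,0,0,0.06,0,0,0,0,0,0]

```text
t: 5.58
eef_pos: [495.7, -185.7, 172.4]
ee_rot: [-2.437, 1.981, 0.001]
contact_force: [-0.6, 0.0, -0.5]
width: 17.9
```

```bash
python3 - <<'E'
from h import *
s,p,M=st()
im,d,c=cap("wrist"); save("w2",im); np.savez("w2",im=im,d=d,W=world(d,c))
E
```

```text
t 5.58 p [ 495.7 -185.7  172.4] w 17.9 F [-0.6  0.  -0.5] q [-0.47  0.41  1.63  0.    1.1   0.89]
block xyz [-116.    72.4] jaw yaw -78.22 z [ 0.     0.002 -1.   ]
```

View pics/w2.png

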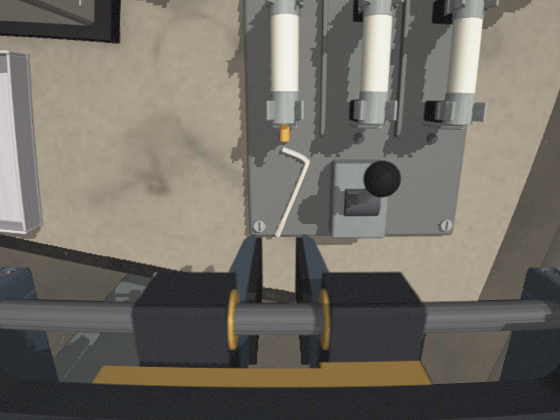

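The wrist view shows the lever over, with the ball at (382,180). The pin fuse is at (284,60) with its pin at (284,133).

```bash
python3 - <<'E'
from h import *
from scipy.optimize import least_squares
a=np.load("w2.npz");W=a["W"];im=a["im"]
B=lambda P:np.c_[(P-F2)@ex,(P-F2)@ey,P[:,2]]
k=np.zeros(W.shape[:2],bool);k[160:200,362:402]=1
P=W[k&(im.max(-1)<70)&(W[...,2]>85)]
c=least_squares(lambda c:np.linalg.norm(P-c,axis=1)-13,[535,-250,97]).x
print("ball",B(c[None]).round(1))
k=np.zeros(W.shape[:2],bool);k[15:85,265:305]=1
P=B(W[k&(im.min(-1)>150)&(W[...,2]>58)&(W[...,2]<78)])
f=least_squares(lambda c:np.hypot(P[:,1]-c[0]-c[2]*P[:,0],P[:,2]-c[1])-11,[68,60,0]);print(len(P),f.x.round(3),abs(f.fun).mean(),P[:,0].min())
k=np.zeros(W.shape[:2],bool);k[125:141,278:291]=1
print("pin x range",np.percentile(B(W[k&(im[...,2]<110)&(W[...,2]>50)])[:,0],[2,98]))
s,p,M=st(); delta(p,M,F1+[0,0,40],-78.3)
E
```

```text
ball [[-84.7   1.3  98.7]]
1741 [6.9150e+01 5.8759e+01 4.0000e-03] 0.5024762809424872 -21.01647905083045
pin x range [-62.29432661 -50.80312177]
t 5.63 p [ 495.9 -187.7  172.3] w 21.3 F [ 0.  -0.9  0.5] q [-0.47  0.41  1.63  0.    1.1   0.89]
block xyz [-116.2   70.3] jaw yaw -78.16 z [ 0.     0.001 -1.   ]
tool shift mm [   2.7 -116.2   72.3]
tool turn deg [-0.03  0.03  0.14]
```

Request:
arm_command:
  targets: [0.06,0.0003,-0.029,0,0,0,0,0.06,0,-0.029,0,0,0,0,0.06,0,-0.029,0,0,0,0,0.06,0,-0.029,0,0,0,0,0.06,0,0,0.02,0,0,0,0.06,0,0,0.02,0,0,0,0.06,0,0,0.02,0,0,0,0.06,0,0,0.0,0,0,0]

```text
t: 6.3
eef_pos: [607.8, -166.8, 108.2]
ee_rot: [2.435, -1.983, -0.008]
contact_force: [-0.5, -0.3, 0.4]
width: 60.0
```

```bash
python3 - <<'E'
from h import *
s,p,M=st(); delta(p,M,F1+ey-[0,0,9.5],-78.3)
E
```

```text
t 6.3 p [ 607.8 -166.8  108.2] w 60.0 F [-0.5 -0.3  0.4] q [-0.36  0.61  1.44  0.    1.09  1.  ]
block xyz [-2.4 68.1] jaw yaw -78.32 z [-0.005  0.002 -1.   ]
tool shift mm [-0.7 -2.7 57.7]
tool turn deg [ 0.26  0.17 -0.02]
```

Request:
arm_command:
  targets: [0.06,-0.0007,-0.001,0.0145,0,0,0,0.06,0,0,0.0145,0,0,0,0.06,0,0,0.0145,0,0,0,0.06,0,0,0.0145,0,0,0,0.06,0,0,0,0,0,0,0.06,0,0,0,0,0,0,0.03,0,0,0,0,0,0,0.03,0,0,0,0,0,0]

```text
t: 6.97
eef_pos: [611.6, -166.4, 55.3]
ee_rot: [-2.436, 1.983, -0.003]
contact_force: [-0.1, 0.1, -0.2]
width: 49.5
```

Request:
arm_command:
  targets: [0.01,0,0,0,0,0,0,0.01,0,0,0,0,0,0,0.01,0,0,0,0,0,0,0.01,0,0,0,0,0,0,0.01,0,0,0,0,0,0,0.01,0,0,0,0,0,0,0.01,0,0,0,0,0,0,0.01,0,0,0,0,0,0]
  squeeze: 50

```text
t: 7.63
eef_pos: [611.0, -165.9, 54.1]
ee_rot: [-2.436, 1.983, -0.0]
contact_force: [-1.0, 1.0, 5.2]
width: 21.1
```

```bash
python3 - <<'E'
from h import *
s,p,M=st()
E
```

```text
t 7.63 p [ 611.  -165.9   54.1] w 21.1 F [-1.   1.   5.2] q [-0.36  0.68  1.48  0.    0.98  1.01]
block xyz [ 0.9 68.4] jaw yaw -78.3 z [ 0.  0. -1.]
```

The fingers are only about 5.5 mm past the fuse axis, so I'll regrip 4–5 mm lower for security.

Request:
arm_command:
  targets: [0.04,0,0,0,0,0,0,0.04,0,0,0,0,0,0,0.04,0,0,0,0,0,0,0.04,0,0,0.0015,0,0,0,0.04,0,0,0.0015,0,0,0,0.04,0,0,0.0015,0,0,0,0.04,0,0,0,0,0,0,0.04,0,0,0,0,0,0]

```text
t: 8.3
eef_pos: [610.8, -165.9, 49.2]
ee_rot: [2.436, -1.983, -0.001]
contact_force: [0.8, 0.1, -0.3]
width: 40.3
```

```bash
python3 - <<'E'
from h import *
s,p,M=st()
E
```

```text
t 8.3 p [ 610.8 -165.9   49.2] w 40.3 F [ 0.8  0.1 -0.3] q [-0.36  0.69  1.48  0.    0.97  1.01]
block xyz [ 0.7 68.4] jaw yaw -78.3 z [-0.  0. -1.]
```

Request:
arm_command:
  targets: [0.01,0,0,0,0,0,0,0.01,0,0,0,0,0,0,0.01,0,0,0,0,0,0,0.01,0,0,0,0,0,0,0.01,0,0,0,0,0,0,0.01,0,0,0,0,0,0,0.01,0,0,0,0,0,0,0.01,0,0,0,0,0,0]
  squeeze: 55

```text
t: 8.97
eef_pos: [611.0, -165.9, 49.5]
ee_rot: [-2.436, 1.983, -0.0]
contact_force: [-0.3, 0.3, 1.5]
width: 20.9
```

Request:
arm_command:
  targets: [0.01,0,0,-0.002,0,0,0,0.01,0,0,-0.002,0,0,0,0.01,0,0,-0.002,0,0,0,0.01,0,0,-0.002,0,0,0,0.01,0,0,-0.003,0,0,0,0.01,0,0,-0.003,0,0,0,0.01,0,0,-0.003,0,0,0,0.01,0,0,-0.003,0,0,0]

```text
t: 9.63
eef_pos: [611.5, -166.0, 70.5]
ee_rot: [-2.436, 1.983, -0.002]
contact_force: [0.5, 0.5, -0.0]
width: 20.9
```

Request:
arm_command:
  targets: [0.01,0,0,-0.006,0,0,0,0.01,0,0,-0.006,0,0,0,0.01,0,0,-0.012,0,0,0,0.01,0,0,-0.012,0,0,0,0.01,0,0,-0.012,0,0,0,0.01,0,0,-0.012,0,0,0,0.01,0,0,-0.01,0,0,0,0.01,0,0,0,0,0,0]

```text
t: 10.3
eef_pos: [612.1, -166.3, 142.2]
ee_rot: [-2.435, 1.983, -0.005]
contact_force: [0.4, 0.3, 0.3]
width: 20.7
```

```bash
python3 - <<'E'
from h import *
s,p,M=st()
im,d,c=cap("wrist"); 
im2,d2,c2=cap("side"); save("s3",np.hstack([im2[130:380,180:460],im[170:420,140:420]]))
Wt=np.array([483.5,120.2,80]); delta(p,M,Wt,-84+0)
E
```

```text
t 10.3 p [ 612.1 -166.3  142.2] w 20.7 F [0.4 0.3 0.3] q [-0.36  0.58  1.41  0.    1.15  1.01]
block xyz [ 1.8 67.7] jaw yaw -78.3 z [ 0.003 -0.001 -1.   ]
tool shift mm [-306.8   68.    61.4]
tool turn deg [-0.18 -0.1   5.7 ]
```

View pics/s3.png

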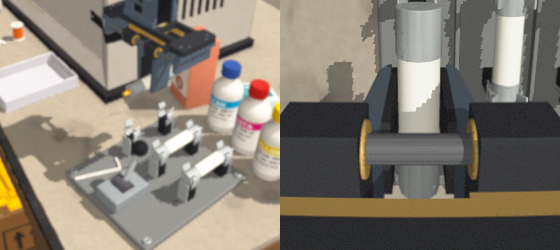

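The fuse is out and held: its pin is at about (125,95) in the left half, and the other two are still clipped at (178,137) and (210,163). Next I'll check machine clearance and the fuse tilt in the grip.

```bash
python3 - <<'E'
from h import *
for n in("scene","side"):
    W=np.load(n+".npz")["W"].reshape(-1,3)
    for z0,z1 in((35,100),(100,180),(180,260),(260,350),(350,500)):
        k=(W[:,2]>z0)&(W[:,2]<z1)&(W[:,1]>-20)&(W[:,1]<240)&(W[:,0]>480)
        if k.sum()>20: print(n,z0,k.sum(),np.percentile(W[k,0],[0.5,5,50]).round())
s,p,M=st(); im,d,c=cap("wrist"); W=world(d,c); T=(W-p)@M
k=(abs(T[...,0])<13)&(abs(T[...,2]+10)<20)&(T[...,1]<-18)&(T[...,1]>-60); P=T[k]
for y0 in range(-60,-15,5):
    q=P[(P[:,1]>=y0)&(P[:,1]<y0+5)]
    if len(q): print(y0,len(q),"top z",np.percentile(q[:,2],3).round(1),"x",np.percentile(q[:,0],[2,98]).round(1))
E
```

```text
scene 35 2671 [589. 595. 612.]
scene 100 2800 [605. 607. 616.]
scene 180 7143 [580. 588. 646.]
scene 260 658 [598. 599. 608.]
scene 350 7728 [563. 567. 583.]
side 35 5260 [591. 602. 702.]
side 100 8408 [605. 610. 800.]
side 180 9804 [582. 597. 775.]
side 260 9771 [599. 609. 827.]
side 350 11654 [580. 587. 721.]
t 10.4 p [ 611.1 -165.9  139.8] w 21.1 F [ 0.4  0.1 -0.8] q [-0.36  0.58  1.41  0.    1.15  1.01]
block xyz [ 0.9 68.3] jaw yaw -78.3 z [ 0.001 -0.    -1.   ]
-55 201 top z -20.5 x [-9.4  9. ]
-50 659 top z -21.4 x [-10.4  10. ]
-45 516 top z -21.5 x [-10.5  10.1]
-40 499 top z -21.5 x [-10.6   9.7]
-35 500 top z -21.4 x [-10.7   9.7]
-30 436 top z -21.4 x [-10.2   9.8]
-25 437 top z -21.1 x [-10.   9.]
-20 164 top z -21.2 x [-9.9  9.3]
```

There is no tilt, and the fuse axis is 10 mm behind the TCP. I'll carry it: back off along −x first, turn about 13°, then go over to the tray.

Request:
arm_command:
  targets: [0.01,0,0.025,0,0,0,0,0.01,0,0.035,0,0,0,0,0.01,0,0.035,0,0,0,0,0.01,0,0.035,0,0,0,0,0.01,0,0.035,0,0,0,0,0.01,0,0,0,0,0,-4.4,0.01,0,0,0,0,0,-4.4,0.01,0,0,0,0,0,-4.5]

```text
t: 11.12
eef_pos: [448.5, -199.4, 139.0]
ee_rot: [-2.652, 1.684, 0.002]
contact_force: [-0.1, -0.0, 0.0]
width: 20.7
```

Request:
arm_command:
  targets: [0.01,-0.02,-0.01,0,0,0,0,0.01,-0.031,-0.015,0,0,0,0,0.01,-0.031,-0.015,0,0,0,0,0.01,-0.031,-0.015,0,0,0,0,0.01,-0.031,-0.015,0,0,0,0,0.01,-0.031,-0.015,0,0,0,0,0.01,-0.031,-0.015,0,0,0,0,0.01,-0.031,-0.015,0,0,0,0]

```text
t: 11.78
eef_pos: [452.7, 65.7, 138.9]
ee_rot: [2.649, -1.688, -0.001]
contact_force: [1.4, -0.0, -0.9]
width: 21.2
```

```bash
python3 - <<'E'
from h import *
s,p,M=st(); delta(p,M,[474,118,60],-65)
E
```

```text
t 11.78 p [452.7  65.7 138.9] w 21.2 F [ 1.4 -0.  -0.9] q [ 0.01  0.37  1.84 -0.    0.94  1.15]
block xyz [-107.2  327.2] jaw yaw -65.01 z [-0.001 -0.    -1.   ]
tool shift mm [-38.4 -41.5  78.9]
tool turn deg [ 0.06  0.03 -0.01]
```

Request:
arm_command:
  targets: [0.01,-0.013,-0.014,0,0,0,0,0.01,-0.013,-0.014,0,0,0,0,0.01,-0.012,-0.013,0,0,0,0,0.01,0,0,0.02,0,0,0,0.01,0,0,0.02,0,0,0,0.01,0,0,0.02,0,0,0,0.01,0,0,0.019,0,0,0,0.01,0,0,0,0,0,0]

```text
t: 12.45
eef_pos: [472.3, 115.6, 57.3]
ee_rot: [2.647, -1.686, -0.007]
contact_force: [-1.8, 0.3, -0.3]
width: 21.1
```

```bash
python3 - <<'E'
from h import *
s,p,M=st(); delta(p,M,[474,118,6],-65)
im,d,c=cap("scene"); save("c4",im[180:380,100:380].repeat(2,0).repeat(2,1))
E
```

```text
t 12.45 p [472.3 115.6  57.3] w 21.1 F [-1.8  0.3 -0.3] q [0.12 0.54 1.84 0.   0.77 1.25]
block xyz [-77.8 372.1] jaw yaw -65.0 z [-0.006 -0.001 -1.   ]
tool shift mm [-1.4 -2.8 51.3]
tool turn deg [0.3 0.1 0. ]
```

View pics/c4.png

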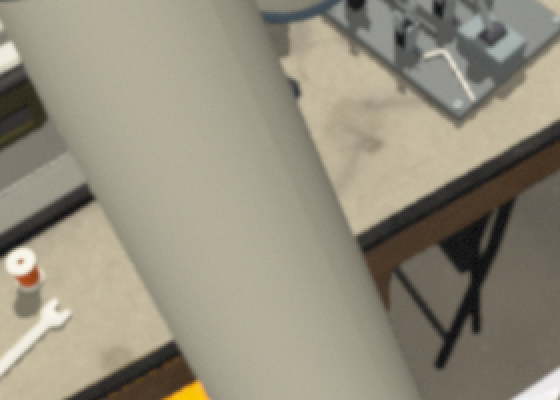

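The arm hides the tray in that view, at about (240,200) in the crop. I'll descend, watching the force.

Request:
arm_command:
  targets: [0.01,0,0,0.012,0,0,0,0.01,0,0,0.012,0,0,0,0.01,0,0,0.01,0,0,0,0.01,0,0,0.006,0,0,0,0.01,0,0,0.003,0,0,0,0.01,0,0,0,0,0,0,0.01,0,0,0,0,0,0,0.01,0,0,0,0,0,0]

```text
t: 13.17
eef_pos: [474.8, 115.8, 17.9]
ee_rot: [-2.649, 1.688, -0.001]
contact_force: [-0.5, 0.1, -0.2]
width: 20.9
```

```bash
python3 - <<'E'
from h import *
s,p,M=st(); im,d,c=cap("side"); save("s5",im[160:260,120:290].repeat(4,0).repeat(4,1))
E
```

```text
t 13.17 p [474.8 115.8  17.9] w 20.9 F [-0.5  0.1 -0.2] q [ 0.12  0.61  1.87 -0.    0.66  1.25]
block xyz [-75.4 371.8] jaw yaw -65.0 z [ 0.001  0.    -1.   ]
```

View pics/s5.png

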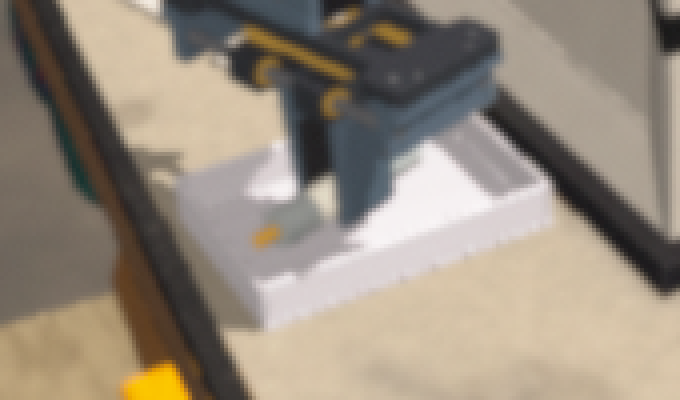

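The fuse is inside the tray walls, with the pin at (268,235) in the crop. I'll lower it gently.

Request:
arm_command:
  targets: [0.01,0,0,0.002,0,0,0,0.01,0,0,0.002,0,0,0,0.01,0,0,0.002,0,0,0,0.01,0,0,0.002,0,0,0,0.01,0,0,0.002,0,0,0,0.01,0,0,0,0,0,0,0.01,0,0,0,0,0,0,0.01,0,0,0,0,0,0]

```text
t: 13.88
eef_pos: [474.5, 115.8, 7.4]
ee_rot: [2.65, -1.688, -0.0]
contact_force: [0.4, 0.1, -1.3]
width: 21.3
```

Request:
arm_command:
  targets: [0.01,0,0,0.0005,0,0,0,0.01,0,0,0.0005,0,0,0,0.01,0,0,0.0005,0,0,0,0.01,0,0,0.0005,0,0,0,0.01,0,0,0,0,0,0,0.01,0,0,0,0,0,0,0.01,0,0,0,0,0,0,0.01,0,0,0,0,0,0]

```text
t: 14.55
eef_pos: [474.5, 115.8, 5.4]
ee_rot: [-2.65, 1.688, -0.0]
contact_force: [-0.0, 0.3, -1.3]
width: 20.9
```

Request:
arm_command:
  targets: [0.01,0,0,0.0005,0,0,0,0.01,0,0,0.0005,0,0,0,0.01,0,0,0,0,0,0,0.01,0,0,0,0,0,0,0.01,0,0,0,0,0,0,0.01,0,0,0,0,0,0,0.01,0,0,0,0,0,0,0.01,0,0,0,0,0,0]

```text
t: 15.22
eef_pos: [474.6, 115.8, 4.5]
ee_rot: [-2.65, 1.688, -0.0]
contact_force: [-0.4, 0.2, -0.7]
width: 21.0
```

```bash
python3 - <<'E'
from h import *
s,p,M=st()
E
```

```text
t 15.22 p [474.6 115.8   4.5] w 21.0 F [-0.4  0.2 -0.7] q [ 0.12  0.63  1.88 -0.    0.63  1.25]
block xyz [-75.6 371.9] jaw yaw -65.0 z [ 0.  0. -1.]
```

Request:
arm_command:
  targets: [0.01,0,0,0.0005,0,0,0,0.01,0,0,0,0,0,0,0.01,0,0,0,0,0,0,0.01,0,0,0,0,0,0,0.01,0,0,0.0005,0,0,0,0.01,0,0,0,0,0,0,0.01,0,0,0,0,0,0,0.01,0,0,0,0,0,0]

```text
t: 15.88
eef_pos: [474.6, 115.8, 3.5]
ee_rot: [-2.649, 1.688, -0.0]
contact_force: [-0.3, -0.2, 3.2]
width: 21.0
```

```bash
python3 - <<'E'
from h import *
s,p,M=st()
im,d,c=cap("wrist"); W=world(d,c); T=(W-p)@M
k=(abs(T[...,0])<13)&(abs(T[...,2]+10)<20)&(T[...,1]<-18)&(T[...,1]>-60); print("cap top world z",np.percentile(W[k][:,2],98)); 
k=(abs(T[...,0])<50)&(T[...,1]<-60)&(T[...,1]>-68); print("floor z",np.median(W[k][:,2]))
E
```

```text
t 15.88 p [474.6 115.8   3.5] w 21.0 F [-0.3 -0.2  3.2] q [0.12 0.64 1.88 0.   0.63 1.25]
block xyz [-75.6 371.9] jaw yaw -65.0 z [ 0.  0. -1.]
cap top world z 24.975978236231274
floor z 2.6386149311339864
```

Contact: 3 N upward, and the cap height fits the fuse resting on the floor. I'll release.

Request:
arm_command:
  targets: [0.024,0,0,0,0,0,0,0.026,0,0,0,0,0,0,0.028,0,0,0,0,0,0,0.032,0,0,0,0,0,0,0.036,0,0,0,0,0,0,0.04,0,0,0,0,0,0,0.04,0,0,0,0,0,0,0.04,0,0,0,0,0,0]
  squeeze: 10

```text
t: 16.6
eef_pos: [474.5, 115.8, 3.4]
ee_rot: [2.65, -1.688, -0.0]
contact_force: [-0.0, 0.1, 0.5]
width: 40.2
```

Request:
arm_command:
  targets: [0.04,0,0,-0.004,0,0,0,0.04,0,0,-0.006,0,0,0,0.04,0,0,-0.01,0,0,0,0.04,0,0,-0.02,0,0,0,0.04,0,0,-0.03,0,0,0,0.04,0,0,-0.03,0,0,0,0.04,0,0,-0.03,0,0,0,0.04,0,0,0,0,0,0]

```text
t: 17.27
eef_pos: [476.9, 116.2, 139.2]
ee_rot: [-2.646, 1.685, -0.01]
contact_force: [1.4, -0.1, 0.5]
width: 40.2
```

Request:
arm_command:
  targets: [0.04,0,0.02,-0.02,0,0,0,0.04,0,0.02,-0.02,0,0,0,0.04,0,0.02,-0.02,0,0,0,0.04,0,0,0,0,0,0,0.04,0,0,0,0,0,0,0.04,0,0,0,0,0,0,0.04,0,0,0,0,0,0,0.04,0,0,0,0,0,0]

```text
t: 17.93
eef_pos: [420.3, 90.6, 192.8]
ee_rot: [2.649, -1.687, -0.001]
contact_force: [0.4, -0.3, -0.0]
width: 39.9
```

```bash
python3 - <<'E'
from h import *
s,p,M=st()
im,d,c=cap("wrist"); im2,d2,c2=cap("side"); save("f",np.hstack([im[:,:430],im2[130:550,120:460]]))
W=world(d2,c2); 
k=(W[...,2]>70)&(W[...,2]<130)&(W[...,0]<620)&(W[...,0]>450)&(W[...,1]<-200)&(W[...,1]>-330)&(im2.max(-1)<60); print("ball",((W[k].mean(0)-F2)@np.c_[ex,ey]).round(1))
W=world(d,c); k=(W[...,2]>10)&(W[...,2]<27)&(abs(W[...,0]-474)<72)&(abs(W[...,1]-116)<45); P=W[k]; print(len(P),P.mean(0).round(),np.percentile(P[:,2],98))
E
```

```text
t 17.93 p [420.3  90.6 192.8] w 39.9 F [ 0.4 -0.3 -0. ] q [0.07 0.25 1.83 0.   1.07 1.21]
block xyz [-133.8  358.2] jaw yaw -64.99 z [-0.001 -0.    -1.   ]Traceback (most recent call last):
  File "<stdin>", line 3, in <module>
    return _nx.concatenate(arrs, 1, dtype=dtype, casting=casting)
           ~~~~~~~~~~~~~~~^^^^^^^^^^^^^^^^^^^^^^^^^^^^^^^^^^^^^^^
ValueError: all the input array dimensions except for the concatenation axis must match exactly, but along dimension 0, the array at index 0 has size 420 and the array at index 1 has size 290
```

```bash
python3 - <<'E'
from h import *
im,d,c=cap("wrist"); im2,d2,c2=cap("side"); save("f2",np.hstack([im[:,:430],im2[:,120:460]]))
W=world(d2,c2)
k=(W[...,2]>80)&(W[...,2]<130)&(W[...,0]<600)&(W[...,0]>450)&(W[...,1]<-220)&(W[...,1]>-300)&(im2.max(-1)<60); print("ball",((W[k].mean(0)-F2)@np.c_[ex,ey]).round(1))
W=world(d,c); k=(W[...,2]>10)&(W[...,2]<27)&(abs(W[...,0]-474)<72)&(abs(W[...,1]-116)<45); P=W[k]; print(len(P),P.mean(0).round(),np.percentile(P[:,2],98))
E
```

```text
ball [-91.4  -3.1]
2736 [468. 114.  21.] 25.803494916840226
```

View pics/f2.png

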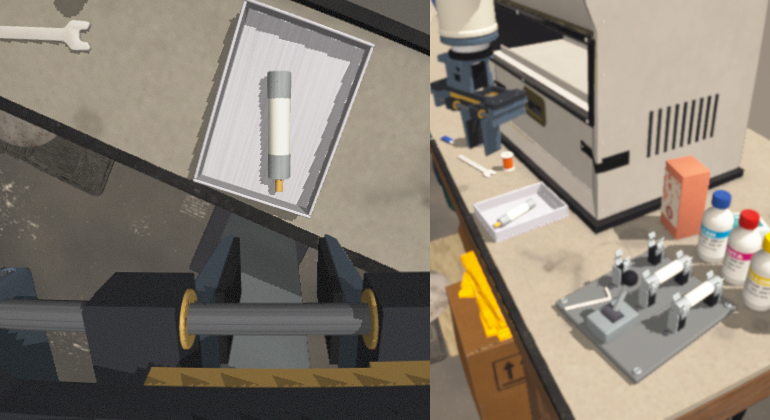

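The fuse lies flat in the tray at (279,130), the lever is over with the ball at (629,278), and the two sound fuses are clipped at (668,270) and (697,293). I'll hand it in.

```bash
python3 -c "
from plant import close_job
print(close_job())"
```

```text
the job is handed in; nothing more can be done
None
```

I threw the isolator lever over first, then pulled the blown fuse (the left one, nearest the machine) straight up out of its clips. I laid it flat in the tray, and the job is handed in at about 18 s of the 51 s allowed.

- **Lever:** I pushed it until it met its stop, at 14 N for the last 0.5 mm. A close-up right after put the ball at x = -84.7 mm from the middle fuse place, a travel of 66.6 mm. The final side-camera reading was -91.4 mm; that reading is of the near surface of the ball, which I judged explains most of the difference, and the picture shows the lever over.
- **Grip:** the first grip was too near the fingertips, so I opened and regripped about 5 mm lower before pulling. The fuse showed no measurable tilt once lifted.
- **Placing:** I released only after feeling 3 N from the tray floor. The last picture shows the fuse flat inside the tray with its pin end clear of the wall. The cap top read 25–26 mm, 1–2 mm under the expected 27 mm, which is within the calibration error.
- **Left as asked:** both sound fuses are still in their clips, and the gripper is up and clear of everything, with contact force near zero.

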